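Close the model base with its tongued deck section

ROBOT

A 7-joint arm with a two-finger parallel gripper is mounted at the origin on the work surface. World frame = base frame: x ahead of the robot, y to its left, z up, the work surface at z = 0. Lengths are in mm, angles in degrees, forces in N, time in s.
With the tool pointing down it reaches from about 350 to 900 mm from the base axis. Payload 19.9 kg.
Tool frame: the origin (TCP) lies between the finger pads; the fingertips stand arm.tip_reach ahead of it and the grasp point (between the pads) lies 2 mm behind it (arm.tip_reach is the distance from the TCP to the fingertips, in mm); z points along the fingers, y is the direction in which the jaws open and shut (so a half turn about z gives the same grasp; the last joint's range is limited). The gripper opens to 85 mm and grips with 20 to 120 N. Pads are 22 mm wide; open, the fingers measure 114 mm over their backs; the gripper's body (76 mm by 85 mm) begins 54 mm behind the grasp point. The pads swing forward as they close: fully open they stand 13 mm farther back than shut.
Start: joints at [-68.497, 23.915, -0.59, 92.452, 0.269, 63.638, -3.037], TCP at [253.01, 571.48, 248.26] pointing down, gripper open.
Joint ranges: [-161.28, 161.28], [-22.2, 115.67], [-73.04, 71.86], [3.21, 147.25], [-68.34, 248.33], [10.77, 114.83], [-161.83, 161.83]. Speed limits (degrees/s): [108.29, 108.29, 136.94, 136.94, 172.46, 172.46, 172.46].

INTERFACE

Orientations are given as [roll, pitch, yaw] about the fixed x, y, z axes, in that order (R = Rz(yaw) Ry(pitch) Rx(roll)).
In Python, from cell import arm gives the robot as it stands.
- The arm moves only by the tool apply_moves, never from a script. Its arguments are lists of equal length, an entry for each row: "twist": the turn, a rotation vector about the tool's x, y, z in degrees, a list of three; "offset": the shift along the tool's x, y, z in mm, a list of three; "gripper": the closure in counts, from 0 (fully open) to 255 (shut). In form: {"twist": [[rx, ry, rz], ...], "offset": [[dx, dy, dz], ...], "gripper": [gripper, ...]}. A call has 1 to 5 rows; each row shifts and turns the commanded pose from where the row before left it, along the tool's axes as they then stand; what a row does not reach is not made up. A row lasts 1/12 s, in which the tool goes at most 41.7 mm and 7.16 degrees, less where a joint would pass 70% of its speed; a pose out of reach is approached as far as the arm can. A call is refused whole if a number of a shift passes 41.7 or a number of a turn 7.16, either way. A call with a gripper value outside its range is refused whole. The fingers move at their own pace and stop on an object; "force" is the grip in N (left out, the last holds). Time passes only in rows, so rows that do not move let the fingers close. It gives the time, the measured TCP pose, the force and the opening at its end, in the units of the state.
- arm.get_obs(): the state, without advancing time (a new reading comes with each control period).
- arm.camera(name): name is "side" or "top" or "wrist"; returns (picture, depth): 420x560x3 uint8, red, green, blue; 420x560 float32, mm along the optical axis (not along the pixel's ray), 0 where there is no reading.
- arm.camera_params(name): a dict with "camera_matrix" (3x3 intrinsics, pixels), "k1" (the pictures are not rectified: a ray, as slopes to the right and down, at radius r is drawn at 1 + k1 r^2 times it, then the intrinsics apply), "camera_from_world" (4x4, takes a point from world to camera coordinates). Camera axes: x right, y up, looking along -z (the intrinsics and any distortion apply to the point x, -y, -z); pixel columns grow to the right and rows downward; lengths in mm; the calibration is good to about 2 mm. A picture is of the moment at which its call begins: read the wrist's pose just before it. camera_params takes no time and is no camera call; for the wrist camera it gives the pose at the moment of the call.
- arm.job_done(): hands the job in, once; it reports no verdict.
Trained networks look in the newest picture that a camera, given by its name, has taken for a name from the list of things; names that differ only in an ending like _2 or _b are one class to them, and where a whole thing is asked for, a point or a joint stands for the part that bears it (a point fixed in the world has none). Each returns a list of dicts, best first, with "conf" (0 to 1); they miss things now and then, are a little off and sometimes report something else, mostly with a low value. They report only what shows in the picture. A call takes as long as a camera call. They do not tell look-alikes from the thing itself.
- arm.search_frame(camera, thing): "bbox" ([left, top, right, bottom] in pixels, round what is visible of it).
- arm.trace(camera, thing): "mask" (420x560 bool, what is visible of it) and "bbox" ([left, top, right, bottom] in pixels, round what is visible of it).
- arm.landmark_of(camera, thing): "position" ([column, row] in pixels: a listed point, or the origin of a listed thing).
The state is a dict: "clock": time; "q": joint angles; "joint_vel": joint speeds; "joint_efforts": joint torques, N m; "position": TCP position; "orientation": TCP orientation; "wrist_force": force on the tool from outside, world axes, zero at the start; "wrist_torque": the same for the moment, N m; "width": opening from 0.0 (shut) to 1.0 (fully open).
Only numpy, scipy, OpenCV 4.12 (cv2) and the standard library are available. Lean on these libraries where they do the work, as an engineer would, in place of code of your own. Each camera call takes 0.05 s, during which the arm holds its last target.

TASK

Close the open bay of the wooden model base with the deck section that has a tongue along one edge: lift it by its square stub, angle the tongue down under the lip of the fixed deck, then lower and press the section flat until the spring catch on the rear rail snaps over its edge, its ends lined up with the ends of the base. Let go of it, and leave the plain-edged section and everything else on the bench where they are.

Things in the scene. Friction and masses are not known exactly. Their poses are not given: they have to be found in the camera images.
- stub (a point): centre (half-way up) of the square grip stub, 24 x 24 x 48 mm tall, upright on the loose tongued deck section (0.11 to 0.22 kg), whose axes it has. The board is 80 mm along x, 110 mm along y, 14 mm thick. This point is 38 mm above the underside, 24 mm above the board's top, 32 mm from the plain +x edge, midway along y
- tongue (a point): lower edge of the tip of the section's tongue, midway along y: 60 mm in -x and 38 mm below stub; axes of the section. The tongue runs all along the -x edge, flush with the underside, 6 mm thick, sticking out 12 mm from the board
- groove (a point): point of the fixed model base, on the bay's floor straight below the edge of the deck's lip, midway along the base (110 mm long in y). Axes: x across the bay to the rear rail, y along the groove, z up. Bay floor 10 mm above the bench, 84 mm wide. The groove lies under the lip, towards -x: 9 mm high, 16 mm deep, open at both ends
- deck (a point): centre of the top of the base's fixed deck: 110 mm long in y, 96 mm wide in x, to the robot's left of the bay, 14 mm above the bay floor. Its +x edge is the lip over the groove, 5 mm thick. Two fixed stubs like the section's stand on it 30 mm in -x of here, 34 mm to either side, 46 mm tall
- rail (a point): middle of the upper inner edge of the base's rear rail, 36 mm above the bay floor. Because of it the section cannot be slid in level or dropped in flat: the tongue goes in with the +x edge raised more than 21 degrees (28 suits); it enters about 5 mm at 28 degrees, 7 mm at 20, 9 mm at 10 and 8 to 12 mm when flat
- catch (a joint): spring catch in the middle of the rear rail, m: 0 out (at rest), 0.012 fully back. The section's edge pushes it back up to 0.007 on its way down (spring 2 to 4 N; some 8 to 18 N of press straight down on top of the stub), and it springs back to 0 over the board when that lies flat. Let go at 10 degrees, the section stays in the groove, leaning on the catch
- catch_nose (a point): tip of the catch's 23 mm wide steel nose; at rest 7 mm in front of the rail's inner face and 17 mm above the bay floor; its slanting face rises from there back to the rail
- spare_stub (a point): centre of the stub (24 x 24 x 48 mm) of the other loose section, which looks alike but is 92 x 110 x 14 mm with square edges and no tongue, so it does not fit; to be left alone
- glue: white glue bottle, 52 mm across, 150 mm tall; origin at the centre of its foot; a bystander
- tube_a: upright cardboard tube, 36 mm across, 75 mm tall; origin at the centre of its foot; a bystander
- tube_b: upright wooden tube, 36 mm across, 62 mm tall; origin at the centre of its foot; a bystander
- tape: tape measure, 70 x 45 x 60 mm tall; origin at the centre of its underside; a bystander
- can: aluminium drinks can, 66 mm across, 120 mm tall; origin at the centre of its foot; a bystander
- driver: screwdriver lying flat; origin under it; a bystander
Not all that is in view belongs to the job. What is shaped like the part that bears stub but blue or orange is not meant.

How it is judged:
By the outcome, as a careful person would: the job done as asked, in the order asked, and still so for the second after the job is handed in, with the robot touching nothing.
It also fails if it takes over 64 s, if anything falls off the work surface, if the arm or the gripper's body presses on something with over 40 N, if the wrist force passes 120 N, or if a joint passes its speed limit or range.

## Working session

There is one attempt and no reset: what is moved stays moved. The work goes in short steps, Python scripts to look and compute and a tool call to move; the robot and the scene stay as the last step left them, time stands still between calls to the robot, and variables do not carry over. Pictures are saved under pics/ and viewed, and the job is handed in when it is done.

Besides the shell and the picture viewer there is one more tool, called after ">>>" by a JSON object that holds its "fn" and its "kwargs", one argument or row to a line. apply_moves: Moves the arm, as the interface text tells. Its arguments: {"type":"object","properties":{"twist":{"type":"array"},"offset":{"type":"array"},"gripper":{"type":"array"},"force":{"type":"number"}},"required":["twist","offset","gripper"]}

```bash
mkdir -p pics; ls; python3 - <<'E'
from cell import arm
import cv2,numpy as np
print(arm.get_obs()); print(arm.tip_reach)
for n in ("side","top"):
    p,d=arm.camera(n); cv2.imwrite(f"pics/{n}0.png",p[:,:,::-1]); np.save(f"pics/{n}0d.npy",d)
    print(n,{k:np.round(v,3).tolist() for k,v in arm.camera_params(n).items()})
    for t in ("stub","groove","deck","rail","tongue","spare_stub","catch_nose"):
        print(n,t,[(round(r['conf'],2),np.round(r['position']).tolist()) for r in arm.landmark_of(n,t)])
E
```

```text
pics
{'clock': 0.0, 'q': array([-68.49500127,  23.94761312,  -0.58961551,  92.48659043,
         0.27027924,  63.63877946,  -3.03686972]), 'joint_vel': array([-0.04387783, -0.06815562, -0.02503569,  0.12541303,  0.03480494,
       -0.095081  ,  0.07317664]), 'joint_efforts': array([-2.07886451e-04, -8.64462233e+01,  6.78668842e-01, -4.34887183e+01,
        1.90920179e-02,  7.54104025e-03,  1.60380739e-05]), 'position': array([252.9238642 , 571.16570778, 247.65714291]), 'orientation': array([-1.79928635e+02,  6.49106447e-03,  1.56117312e+02]), 'wrist_force': array([0.46356056, 0.44415373, 0.23558828]), 'wrist_torque': array([ 0.01728287, -0.01780115, -0.01732985]), 'width': 0.9990911026640512}
17.0
side {'camera_matrix': [[379.268, 0.0, 276.437], [0.0, 379.268, 207.17], [0.0, 0.0, 1.0]], 'k1': -0.06, 'camera_from_world': [[-0.992, -0.126, 0.014, 503.314], [0.096, -0.676, 0.731, -75.133], [-0.083, 0.726, 0.683, -877.43], [0.0, 0.0, 0.0, 1.0]]}
side stub [(0.88, [339.0, 121.0]), (0.83, [333.0, 164.0]), (0.75, [392.0, 147.0]), (0.73, [231.0, 210.0]), (0.62, [281.0, 124.0])]
side groove [
[... 323 characters left out ...]
_matrix': [[418.452, 0.0, 273.906], [0.0, 418.452, 198.578], [0.0, 0.0, 1.0]], 'k1': -0.001, 'camera_from_world': [[0.013, -1.0, 0.006, -5.742], [0.992, 0.013, 0.128, -490.584], [-0.129, 0.004, 0.992, -940.701], [0.0, 0.0, 0.0, 1.0]]}
top stub [(0.93, [405.0, 324.0]), (0.91, [455.0, 249.0]), (0.82, [434.0, 177.0]), (0.16, [258.0, 150.0])]
top groove [(0.9, [227.0, 152.0]), (0.53, [315.0, 92.0])]
top deck [(0.98, [208.0, 151.0])]
top rail [(0.57, [266.0, 146.0])]
top tongue [(0.94, [404.0, 184.0]), (0.74, [468.0, 236.0]), (0.74, [384.0, 260.0]), (0.74, [425.0, 314.0])]
top spare_stub [(0.7, [124.0, 116.0]), (0.65, [335.0, 179.0]), (0.34, [230.0, 153.0])]
top catch_nose [(0.4, [259.0, 147.0])]
```

View pics/side0.png

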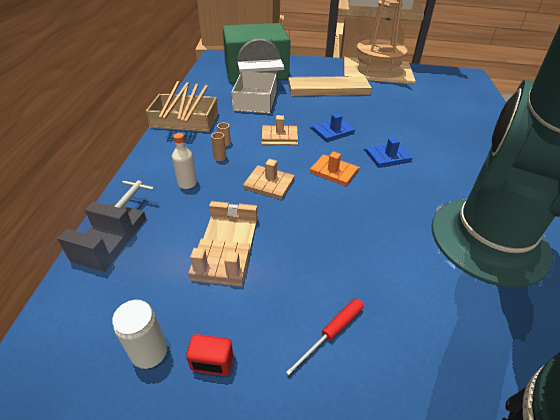

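View pics/top0.png

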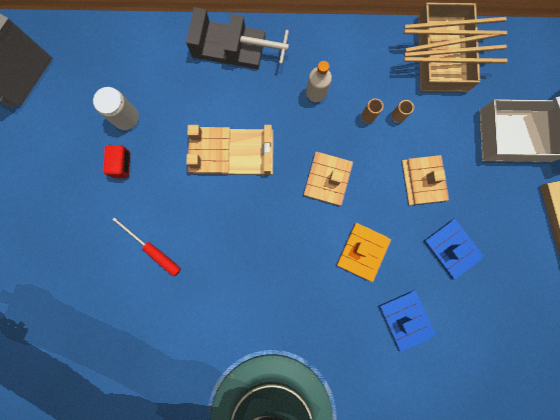

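Wooden candidates in the top view are (329,179) and (427,180). The blue and orange ones are decoys. I'll enlarge both to find the tongue.

```bash
python3 - <<'E'
import cv2,numpy as np
p=cv2.imread("pics/top0.png"); s=cv2.imread("pics/side0.png")
a=cv2.resize(p[140:220,295:455],None,fx=5,fy=5,interpolation=cv2.INTER_CUBIC)[:300]
a=cv2.resize(p[145:212,295:455],(800,335),interpolation=cv2.INTER_CUBIC)
b=cv2.resize(s[105:200,230:350],(320,253),interpolation=cv2.INTER_CUBIC)
c=cv2.resize(p[115:185,180:280],(400,253),interpolation=cv2.INTER_CUBIC)
o=np.zeros((590,800,3),np.uint8);o[:335]=a;o[337:590,:320]=b;o[337:590,330:730]=c
cv2.imwrite("pics/crop0.png",o)
E
```

```text
(no output)
```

View pics/crop0.png

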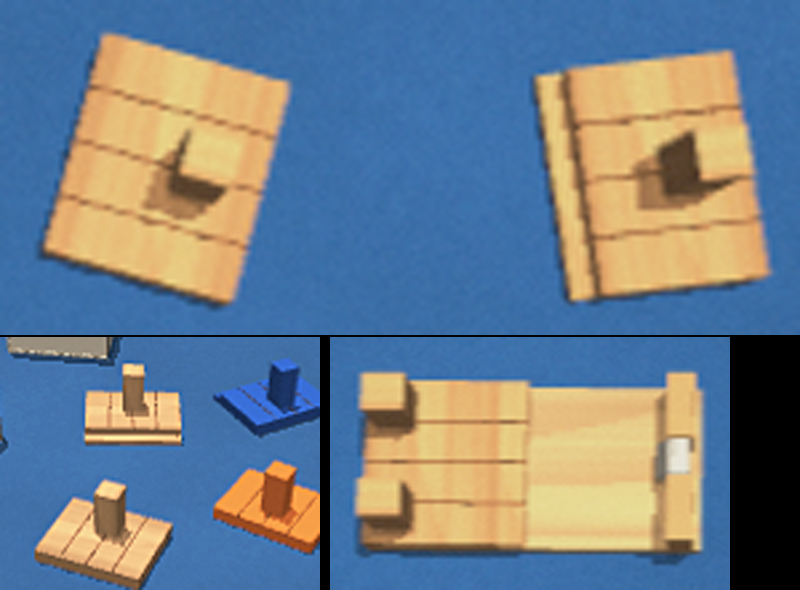

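The tongued one is at top (427,180): it shows a step strip on its left edge and a stub off centre to the right. The piece at (329,179) has plain edges, so it is the spare. Next I measure poses from depth.

```bash
cat > h.py <<'E'
import numpy as np,cv2
from cell import arm
def cloud(P,d):
    K=P["camera_matrix"];T=P["camera_from_world"];k=P["k1"]
    h,w=d.shape
    u,v=np.meshgrid(np.arange(w),np.arange(h))
    pts=np.stack([u,v],-1).reshape(-1,1,2).astype(np.float64)
    n=cv2.undistortPoints(pts,K,np.array([k,0,0,0.])).reshape(h,w,2)
    c=np.stack([n[...,0]*d,-n[...,1]*d,-d,np.ones_like(d)],-1)
    W=c@np.linalg.inv(T).T
    W[d<=0]=np.nan
    return W[...,:3]
def proj(P,X):
    X=np.atleast_2d(X);T=P["camera_from_world"];c=X@T[:3,:3].T+T[:3,3]
    x=c[:,0]/-c[:,2];y=-c[:,1]/-c[:,2];f=1+P["k1"]*(x*x+y*y);K=P["camera_matrix"]
    return np.stack([K[0,0]*x*f+K[0,2],K[1,1]*y*f+K[1,2]],1)
E
python3 - <<'E'
from h import *
for n in("top","side"):
    P=arm.camera_params(n);d=np.load(f"pics/{n}0d.npy");W=cloud(P,d.astype(float))
    print(n,"bench z",[np.round(W[r,c],1).tolist() for r,c in ([(200,380),(120,160),(230,230)] if n=="top" else [(300,300),(200,330),(180,220)])])
    def fit(name,xr,yr,zr):
        m=(W[...,0]>xr[0])&(W[...,0]<xr[1])&(W[...,1]>yr[0])&(W[...,1]<yr[1])&(W[...,2]>zr[0])&(W[...,2]<zr[1])
        q=W[m]
        if len(q)<5: print(name,"few",len(q));return
        r=cv2.minAreaRect(q[:,:2].astype(np.float32))
        print(n,name,len(q),"zmed",np.round(np.median(q[:,2]),1),"ctr",np.round(r[0],1),"size",np.round(r[1],1),"ang",round(r[2],2),"med",np.round(np.median(q,0),1))
    if n=="top":
        for u,v in((430,180),(432,177),(404,184),(225,150),(250,150),(269,130),(193,130),(193,160)): print((u,v),np.round(W[v,u],1))
    np.save(f"pics/{n}W.npy",W)
E
```

```text
top bench z [[494.9, -254.6, -1.3], [685.5, 282.9, 0.1], [418.0, 103.9, 0.2]]
(430, 180) [ 538.6 -362.4   36.6]
(432, 177) [ 543.4 -362.4   49.3]
(404, 184) [ 534.6 -313.3   -0.7]
(225, 150) [606.6 118.5  23.4]
(250, 150) [610.6  59.8  10.5]
(269, 130) [650.   14.4  47.1]
(193, 130) [640.9 187.3  69.1]
(193, 160) [571.9 185.4  65.7]
side bench z [[431.9, 222.6, -0.5], [379.8, -84.0, 0.5], [676.7, -123.5, 0.4]]
```

```bash
python3 - <<'E'
from h import *
W=np.load("pics/topW.npy");S=np.load("pics/sideW.npy")
def fit(W,name,xr,yr,zr):
    m=(W[...,0]>xr[0])&(W[...,0]<xr[1])&(W[...,1]>yr[0])&(W[...,1]<yr[1])&(W[...,2]>zr[0])&(W[...,2]<zr[1])
    q=W[m]
    if len(q)<5: print(name,"few",len(q));return
    r=cv2.minAreaRect(q[:,:2].astype(np.float32))
    print(name,len(q),"ctr",np.round(r[0],1),"size",np.round(r[1],1),"ang",round(r[2],2),"med",np.round(np.median(q,0),1))
for n,V in(("top",W),("side",S)):
    fit(V,n+" board",(460,640),(-440,-290),(8,20))
    fit(V,n+" board+tongue",(460,640),(-440,-290),(3.5,20))
    fit(V,n+" stub",(480,600),(-420,-320),(56,70))
    fit(V,n+" deck",(520,700),(70,240),(19,29))
    fit(V,n+" bay",(520,700),(20,105),(7,13.5))
    fit(V,n+" rail",(520,700),(-20,40),(40,52))
    fit(V,n+" stub1",(610,680),(150,230),(62,76))
    fit(V,n+" stub2",(530,608),(150,230),(62,76))
E
```

```text
top board 1370 ctr [ 544.5 -360.1] size [110.4  93.9] ang 6.64 med [ 537.8 -359.    13.4]
top board+tongue 1631 ctr [ 548.8 -364. ] size [147.2 176.8] ang 89.59 med [ 538.3 -354.    12.9]
top stub 121 ctr [ 546.4 -372.5] size [24.3 24.4] ang 5.3 med [ 545.9 -372.1   61.5]
top deck 1531 ctr [608.  159.1] size [110.5  96.7] ang 0.43 med [607.5 150.5  23.7]
top bay 1292 ctr [608.7  66.9] size [110.   77.1] ang 0.85 med [607.5  67.4   9.8]
top rail 307 ctr [608.7  19.6] size [107.7  16.4] ang 0.81 med [608.3  18.9  45.4]
top stub1 121 ctr [641.5 189.2] size [24.5 23.8] ang 87.97 med [641.1 189.   69.1]
top stub2 127 ctr [573.6 189.1] size [23.9 25.1] ang 0.69 med [573.3 188.8  69.3]
side board 489 ctr [ 543.6 -362.4] size [109.3  91.3] ang 8.83 med [ 542.5 -356.3   13.1]
side board+tongue 605 ctr [ 536.1 -364.5] size [132.6 110.1] ang 14.02 med [ 542.  -348.4   12.6]
side stub 49 ctr [ 546.2 -374.1] size [21.5 33.8] ang 6.78 med [ 546.2 -370.4   61. ]
side deck 1351 ctr [608.2 158.1] size [111.   97.9] ang 0.06 med [608.5 155.2  23.5]
side bay 1124 ctr [608.4  61.3] size [ 82.3 113.5] ang 87.74 med [607.6  61.8   9.2]
side rail 288 ctr [608.4  19.6] size [110.4  19.8] ang 0.8 med [607.7  21.   44.5]
side stub1 148 ctr [641.9 188.3] size [25.5 24.6] ang 87.43 med [641.1 191.8  68.9]
side stub2 151 ctr [573.8 189.1] size [25.2 24.4] ang 89.3 med [573.4 191.3  69.1]
```

```bash
cat >> h.py <<'E'
from scipy.spatial.transform import Rotation as Ro
def cur():
    o=arm.get_obs(); return o["position"],Ro.from_euler("xyz",o["orientation"],degrees=True),o
def plan(pt,rpy=None,N=None,sp=38,turn=6.8):
    p,R,o=cur(); pt=np.array(pt,float); Rt=R if rpy is None else Ro.from_euler("xyz",rpy,degrees=True)
    w=np.degrees((R.inv()*Rt).as_rotvec()); dp=pt-p
    n=N or int(max(1,np.ceil(np.linalg.norm(dp)/sp),np.ceil(np.linalg.norm(w)/turn)))
    print("clock",round(o["clock"],2),"pos",np.round(p,1),"rpy",np.round(o["orientation"],2),"F",np.round(o["wrist_force"],1),"width",round(o["width"],3))
    print("N",n,"twist/row",np.round(w/n,2).tolist(),"total",np.round(w,2).tolist())
    if np.linalg.norm(w)<0.3: print("offset/row",np.round(R.inv().apply(dp)/n,2).tolist())
    else:
        for k in range(n): print(k,np.round((R*Ro.from_rotvec(np.radians(w/n*k))).inv().apply(dp)/n,1).tolist())
E
python3 - <<'E'
from h import *
p,R,o=cur(); plan(p,(180,0,96.6))
R2=Ro.from_euler("xyz",(180,0,96.6),degrees=True); d=np.array([546.3,-372.7,200])-p
print(np.round(R2.inv().apply(d)/26,2))
E
```

```text
clock 0.8 pos [253.  571.5 248.3] rpy [-180.      0.    156.12] F [ 0.3  0.1 -0.7] width 1.003
N 9 twist/row [-0.0, 0.0, 6.61] total [-0.0, 0.01, 59.52]
0 [0.0, 0.0, 0.0]
1 [0.0, 0.0, 0.0]
2 [0.0, 0.0, 0.0]
3 [0.0, 0.0, 0.0]
4 [0.0, 0.0, 0.0]
5 [0.0, 0.0, 0.0]
6 [0.0, 0.0, 0.0]
7 [0.0, 0.0, 0.0]
8 [0.0, 0.0, 0.0]
[-37.37   7.03   1.86]
```

>>> {"fn": "apply_moves", "kwargs": {
  "twist": [
    [0,0,6.6],
    [0,0,6.6],
    [0,0,6.6],
    [0,0,6.6],
    [0,0,6.6]
  ],
  "offset": [
    [0,0,0],
    [0,0,0],
    [0,0,0],
    [0,0,0],
    [0,0,0]
  ],
  "gripper": [0,0,0,0,0]
}}

```text
clock: 1.22
position: [253.0, 571.5, 248.3]
orientation: [-180.0, 0.0, 122.8]
wrist_force: [0.2, -0.9, -0.2]
width: 0.997
```

>>> {"fn": "apply_moves", "kwargs": {
  "twist": [
    [0,0,6.6],
    [0,0,6.6],
    [0,0,6.6],
    [0,0,6.7],
    [0,0,0]
  ],
  "offset": [
    [0,0,0],
    [0,0,0],
    [0,0,0],
    [0,0,0],
    [-37.4,7,0]
  ],
  "gripper": [0,0,0,0,0]
}}

```text
clock: 1.63
position: [261.0, 539.3, 247.5]
orientation: [-179.9, -0.1, 96.4]
wrist_force: [0.5, 0.4, 0.1]
width: 0.999
```

>>> {"fn": "apply_moves", "kwargs": {
  "twist": [
    [0,0,0],
    [0,0,0],
    [0,0,0],
    [0,0,0],
    [0,0,0]
  ],
  "offset": [
    [-37.4,7,0],
    [-37.4,7,0],
    [-37.4,7,0],
    [-37.4,7,0],
    [-37.4,7,0]
  ],
  "gripper": [0,0,0,0,0]
}}

```text
clock: 2.05
position: [320.8, 351.7, 248.4]
orientation: [180.0, -0.0, 96.6]
wrist_force: [0.5, 0.9, 0.2]
width: 1.001
```

>>> {"fn": "apply_moves", "kwargs": {
  "twist": [
    [0,0,0],
    [0,0,0],
    [0,0,0],
    [0,0,0],
    [0,0,0]
  ],
  "offset": [
    [-37.4,7,0],
    [-37.4,7,0],
    [-37.4,7,0],
    [-37.4,7,0],
    [-37.4,7,0]
  ],
  "gripper": [0,0,0,0,0]
}}

```text
clock: 2.47
position: [377.1, 169.9, 248.6]
orientation: [180.0, -0.0, 96.6]
wrist_force: [1.2, 0.5, -0.3]
width: 1.001
```

>>> {"fn": "apply_moves", "kwargs": {
  "twist": [
    [0,0,0],
    [0,0,0],
    [0,0,0],
    [0,0,0],
    [0,0,0]
  ],
  "offset": [
    [-37.4,7,0],
    [-37.4,7,0],
    [-37.4,7,0],
    [-37.4,7,0],
    [-37.4,7,0]
  ],
  "gripper": [0,0,0,0,0]
}}

```text
clock: 2.88
position: [433.4, -11.9, 248.7]
orientation: [179.9, -0.0, 96.6]
wrist_force: [1.8, 1.2, -0.7]
width: 1.003
```

>>> {"fn": "apply_moves", "kwargs": {
  "twist": [
    [0,0,0],
    [0,0,0],
    [0,0,0],
    [0,0,0],
    [0,0,0]
  ],
  "offset": [
    [-37.4,7,0],
    [-37.4,7,0],
    [-37.4,7,0],
    [-37.4,7,0],
    [-37.4,7,0]
  ],
  "gripper": [0,0,0,0,0]
}}

```text
clock: 3.3
position: [490.0, -193.5, 248.5]
orientation: [180.0, 0.0, 96.7]
wrist_force: [0.6, 1.2, 0.7]
width: 1.0
```

>>> {"fn": "apply_moves", "kwargs": {
  "twist": [
    [0,0,0],
    [0,0,0],
    [0,0,0],
    [0,0,0],
    [0,0,0]
  ],
  "offset": [
    [-37.4,7,12],
    [-37.4,7,12],
    [-37.4,7,12],
    [-37.4,7,12],
    [0,0,0]
  ],
  "gripper": [0,0,0,0,0]
}}

```text
clock: 3.72
position: [533.2, -343.5, 197.6]
orientation: [-179.8, 0.1, 96.3]
wrist_force: [-0.6, -1.0, -0.4]
width: 1.0
```

```bash
python3 - <<'E'
from h import *
plan([546.3,-372.7,200],(180,0,96.6))
P=arm.camera_params("wrist");p,d=arm.camera("wrist");P=arm.camera_params("wrist")
cv2.imwrite("pics/w1.png",p[:,:,::-1])
W=cloud(P,d.astype(float))
m=(W[...,2]>55)&(W[...,2]<70)&(abs(W[...,0]-546)<50)&(abs(W[...,1]+372)<50)
if m.sum()>5:
    q=W[m];print(m.sum(),cv2.minAreaRect(q[:,:2].astype(np.float32)),np.median(q,0))
m=(W[...,2]>8)&(W[...,2]<18)&(abs(W[...,0]-546)<100)&(abs(W[...,1]+372)<100)
if m.sum()>5:
    q=W[m];print(m.sum(),cv2.minAreaRect(q[:,:2].astype(np.float32)),np.median(q,0))
E
```

```text
clock 3.72 pos [ 533.2 -343.5  197.6] rpy [-1.7978e+02  1.1000e-01  9.6290e+01] F [-0.6 -1.  -0.4] width 1.0
N 1 twist/row [-0.22, 0.11, -0.31] total [-0.22, 0.11, -0.31]
0 [-30.5, 9.8, -2.4]
679 ((544.9688110351562, -371.84014892578125), (23.36324691772461, 24.87091064453125), 6.308835029602051) [ 544.56444546 -370.36082318   62.39540515]
6436 ((519.5571899414062, -362.5494384765625), (159.77169799804688, 94.71337890625), 9.130302429199219) [ 539.96480335 -356.02888077   14.53064576]
```

View pics/w1.png

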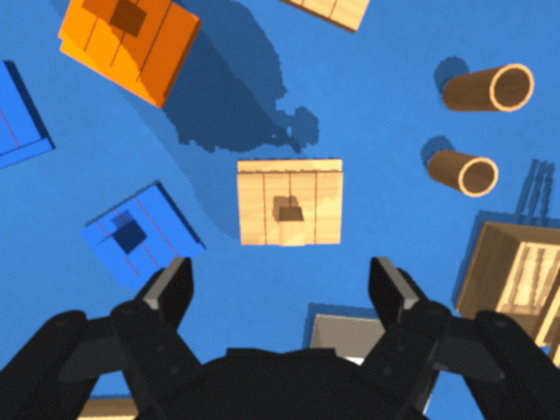

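>>> {"fn": "apply_moves", "kwargs": {
  "twist": [
    [0,0,0],
    [0,0,0]
  ],
  "offset": [
    [-28,9.5,0],
    [0,0,0]
  ],
  "gripper": [0,0]
}}

```text
clock: 3.93
position: [548.0, -366.3, 200.6]
orientation: [180.0, 0.1, 96.6]
wrist_force: [-1.5, -2.3, 1.0]
width: 0.995
```

```bash
python3 - <<'E'
from h import *
plan([545.6,-372.4,42],(180,0,96.6),N=5)
P=arm.camera_params("wrist");p,d=arm.camera("wrist")
cv2.imwrite("pics/w2.png",p[:,:,::-1])
W=cloud(P,d.astype(float))
for lo,hi in((56,70),(8,18)):
    m=(W[...,2]>lo)&(W[...,2]<hi)&(abs(W[...,0]-546)<75)&(abs(W[...,1]+362)<75)
    q=W[m];print(m.sum(),cv2.minAreaRect(q[:,:2].astype(np.float32)),np.median(q,0))
plan([545.6,-372.4,42],(180,0,96.6),N=5)
E
```

```text
clock 3.93 pos [ 548.  -366.3  200.6] rpy [1.7999e+02 9.0000e-02 9.6570e+01] F [-1.5 -2.3  1. ] width 0.995
N 5 twist/row [0.0, 0.02, -0.01] total [0.01, 0.09, -0.03]
offset/row [-1.1, -0.62, 31.71]
680 ((544.40087890625, -374.7987976074219), (23.324264526367188, 24.746183395385742), 6.801083564758301) [ 544.31857989 -373.8008831    61.57303696]
6709 ((543.390380859375, -366.7032775878906), (110.34476470947266, 80.91699981689453), 7.21824836730957) [ 541.77733748 -359.72821575   13.61964778]
clock 3.98 pos [ 547.5 -364.9  200.4] rpy [-1.800e+02  5.000e-02  9.657e+01] F [0.2 0.  0.1] width 0.997
N 5 twist/row [-0.0, 0.01, -0.01] total [-0.0, 0.05, -0.03]
offset/row [-1.41, -0.54, 31.69]
```

View pics/w2.png

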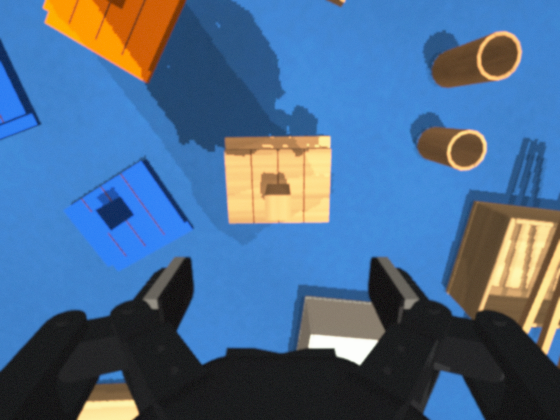

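>>> {"fn": "apply_moves", "kwargs": {
  "twist": [
    [0,0,0],
    [0,0,0],
    [0,0,0],
    [0,0,0],
    [0,0,0]
  ],
  "offset": [
    [-4,-1.6,38],
    [-4,-1.6,38],
    [0,0,38],
    [0,0,25],
    [0,0,19]
  ],
  "gripper": [0,0,0,0,0]
}}

```text
clock: 4.4
position: [544.5, -370.2, 40.0]
orientation: [-179.9, -0.1, 96.7]
wrist_force: [1.6, 0.3, -0.5]
width: 0.996
```

>>> {"fn": "apply_moves", "kwargs": {
  "twist": [
    [0,0,0],
    [0,0,0],
    [0,0,0],
    [0,0,0],
    [0,0,0]
  ],
  "offset": [
    [0,0,0],
    [0,0,0],
    [0,0,0],
    [0,0,0],
    [0,0,0]
  ],
  "gripper": [0,120,140,255,255],
  "force": 80
}}

```text
clock: 4.82
position: [545.8, -372.3, 43.9]
orientation: [179.9, 0.1, 96.6]
wrist_force: [0.1, -0.8, -0.6]
width: 0.456
```

>>> {"fn": "apply_moves", "kwargs": {
  "twist": [
    [0,0,0],
    [0,0,0],
    [0,0,0],
    [0,0,0],
    [0,0,0]
  ],
  "offset": [
    [0,0,0],
    [0,0,0],
    [0,0,0],
    [0,0,0],
    [0,0,0]
  ],
  "gripper": [255,255,255,255,255]
}}

```text
clock: 5.23
position: [545.6, -372.4, 43.5]
orientation: [179.9, 0.0, 96.6]
wrist_force: [-0.5, 1.4, 10.0]
width: 0.272
```

>>> {"fn": "apply_moves", "kwargs": {
  "twist": [
    [0,0,0],
    [0,0,0],
    [0,0,0],
    [0,0,0],
    [0,0,0]
  ],
  "offset": [
    [0,0,-10],
    [0,0,-38],
    [0,0,-38],
    [0,0,-38],
    [0,0,-38]
  ],
  "gripper": [255,255,255,255,255]
}}

```text
clock: 5.65
position: [544.5, -372.2, 206.9]
orientation: [-180.0, 0.0, 96.6]
wrist_force: [1.3, -0.1, -1.7]
width: 0.268
```

>>> {"fn": "apply_moves", "kwargs": {
  "twist": [
    [0,0,1.2],
    [0,0,1.2],
    [0,0,1.2],
    [0,0,1.2],
    [0,0,1.4]
  ],
  "offset": [
    [0,0,0],
    [38,2,0],
    [38,2,0],
    [38,2,0],
    [38,2,0]
  ],
  "gripper": [255,255,255,255,255]
}}

```text
clock: 6.07
position: [542.8, -218.5, 204.7]
orientation: [180.0, -0.0, 90.3]
wrist_force: [1.0, 0.8, -1.6]
width: 0.267
```

```bash
cat >> h.py <<'E'
def secpose(tx,tz,ang,a=0.4,ex=-1.1,ez=43.5,ey=0.0,groove=(608.3,110.9,10.0)):
    """TCP pose with tongue tip lower edge at base (tx,tz), tilt ang; a=base yaw+90"""
    Rb=Ro.from_euler("z",a-90,degrees=True); Rs=Rb*Ro.from_euler("y",-ang,degrees=True)
    p=np.array(groove)+Rb.apply([tx,ey,tz])+Rs.apply([60+ex,0,ez])
    Rt=Rs*Ro.from_euler("x",180,degrees=True)*Ro.from_euler("z",180,degrees=True)
    return p,Rt.as_euler("xyz",degrees=True)
E
python3 - <<'E'
from h import *
p,r=secpose(10,80,0); print(p,r); plan(p,r)
P=arm.camera_params("wrist");p,d=arm.camera("wrist")
cv2.imwrite("pics/w3.png",p[:,:,::-1])
p,d=arm.camera("side"); cv2.imwrite("pics/s3.png",p[:,:,::-1])
E
```

```text
[608.78100883  42.00167904 133.5       ] [-180.     0.    90.4]
clock 6.07 pos [ 542.8 -218.5  204.7] rpy [ 1.7998e+02 -2.0000e-02  9.0310e+01] F [ 1.   0.8 -1.6] width 0.267
N 8 twist/row [0.0, -0.0, -0.01] total [0.02, -0.02, -0.09]
offset/row [32.52, 8.42, 8.92]
```

View pics/w3.png

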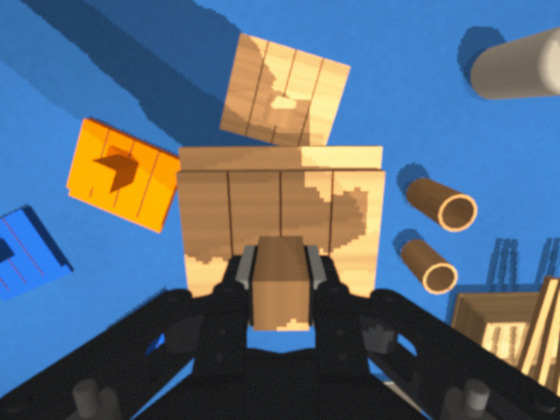

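View pics/s3.png

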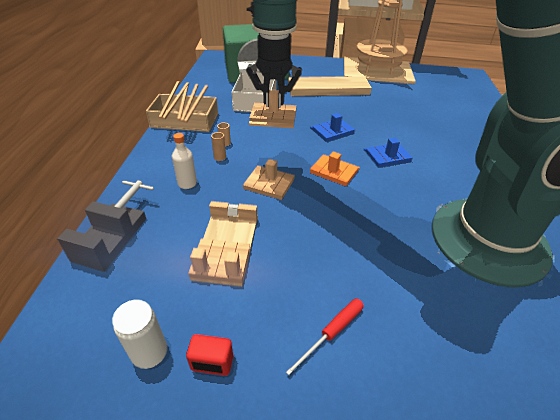

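>>> {"fn": "apply_moves", "kwargs": {
  "twist": [
    [0,0,0],
    [0,0,0],
    [0,0,0],
    [0,0,0],
    [0,0,0]
  ],
  "offset": [
    [35,9,0],
    [35,9,0],
    [35,9,0],
    [35,9,0],
    [35,9,0]
  ],
  "gripper": [255,255,255,255,255]
}}

```text
clock: 6.58
position: [587.2, -43.0, 204.9]
orientation: [180.0, -0.0, 90.4]
wrist_force: [0.4, 0.4, -0.9]
width: 0.269
```

>>> {"fn": "apply_moves", "kwargs": {
  "twist": [
    [0,0,0],
    [0,0,0],
    [0,0,0],
    [0,0,0],
    [0,0,0]
  ],
  "offset": [
    [30,9,0],
    [30,9,0],
    [0,0,0],
    [0,0,0],
    [0,0,0]
  ],
  "gripper": [255,255,255,255,255]
}}

```text
clock: 7.0
position: [604.5, 14.7, 204.6]
orientation: [180.0, 0.0, 90.4]
wrist_force: [-0.3, 0.1, -1.3]
width: 0.271
```

```bash
python3 - <<'E'
from h import *
q,R,o=cur()
P=arm.camera_params("wrist");p,d=arm.camera("wrist")
cv2.imwrite("pics/w4.png",p[:,:,::-1]);np.save("pics/w4d.npy",d)
W=cloud(P,d.astype(float))
L=(W-q)@R.as_matrix()   # tool coords
np.save("pics/w4L.npy",L);np.save("pics/w4W.npy",W)
# board top in tool coords: z ~ 43.5-14=29.5 ; tongue top z~37.5
for lo,hi,nm in((25,33,"board"),(34.5,41,"tongue")):
    m=(L[...,2]>lo)&(L[...,2]<hi)&(abs(L[...,1])<70)&(abs(L[...,0])<90)
    s=L[m];print(nm,m.sum(),cv2.minAreaRect(s[:,:2].astype(np.float32)),np.median(s,0),s[:,0].min(),s[:,0].max(),s[:,1].min(),s[:,1].max())
def fit(n,xr,yr,zr):
    m=(W[...,0]>xr[0])&(W[...,0]<xr[1])&(W[...,1]>yr[0])&(W[...,1]<yr[1])&(W[...,2]>zr[0])&(W[...,2]<zr[1])
    s=W[m]
    if len(s)>5: print(n,len(s),cv2.minAreaRect(s[:,:2].astype(np.float32)),np.median(s,0))
fit("deck",(520,700),(60,240),(19,29));fit("s1",(610,680),(150,230),(62,76));fit("s2",(530,608),(150,230),(62,76));fit("rail",(520,700),(-20,40),(40,52))
pp,r=secpose(10,80,0); plan(pp,r)
E
```

```text
board 18672 ((7.781192779541016, -1.7951850891113281), (111.33650207519531, 75.9557876586914), 89.67891693115234) [20.77783144 -2.03036946 29.96950383] -30.234662154014124 46.05156147319042 -57.62049114229224 53.94022974830754
tongue 4816 ((51.27119827270508, -2.204864501953125), (111.13269805908203, 12.578913688659668), 89.65312194824219) [51.31307359 -2.0436037  37.92062008] 44.782076704780316 57.8063526448221 -57.752003978563664 53.39763980163146
deck 10037 ((606.4420776367188, 149.14772033691406), (110.77067565917969, 79.42616271972656), 0.26195502281188965) [606.4820001  148.395441    23.75470982]
s1 29 ((641.8682861328125, 175.72154235839844), (18.645341873168945, 0.8623783588409424), 1.5924311876296997) [642.05748856 175.84940024  62.70043543]
s2 9 ((565.2258911132812, 175.2823944091797), (9.355441093444824, 0.4408247172832489), 0.8661259412765503) [563.74210408 175.30413686  62.91413557]
clock 7.05 pos [604.4  14.2 204.6] rpy [1.7999e+02 2.0000e-02 9.0330e+01] F [ 0.9 -0.3 -1.4] width 0.271
N 3 twist/row [0.0, 0.01, -0.02] total [0.01, 0.02, -0.07]
offset/row [9.28, 1.5, 23.71]
```

View pics/w4.png

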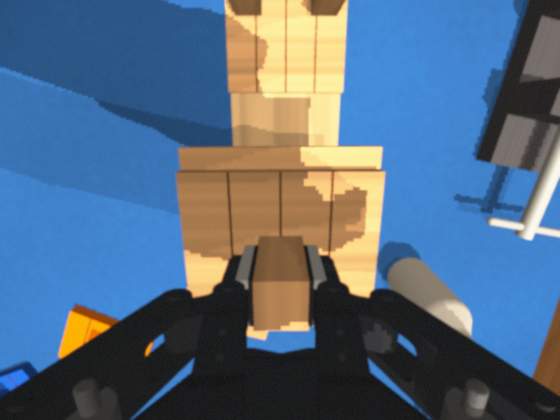

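```bash
sed -i 's/a=0.4,/a=0.0,/' h.py; python3 - <<'E'
from h import *
pp,r=secpose(12,35,28); print(pp,r); plan(pp,r,N=5)
E
```

```text
[608.3         67.31639976 111.06009534] [-180.   28.   90.]
clock 7.05 pos [604.4  14.2 204.6] rpy [1.7999e+02 2.0000e-02 9.0330e+01] F [ 0.9 -0.3 -1.4] width 0.271
N 5 twist/row [0.02, -5.6, 0.06] total [0.09, -27.98, 0.32]
0 [10.6, 0.8, 18.7]
1 [12.4, 0.8, 17.6]
2 [14.1, 0.8, 16.3]
3 [15.6, 0.8, 14.8]
4 [17.0, 0.8, 13.3]
```

>>> {"fn": "apply_moves", "kwargs": {
  "twist": [
    [0,-5.6,0.1],
    [0,-5.6,0.1],
    [0,-5.6,0.1],
    [0,-5.6,0],
    [0,-5.6,0]
  ],
  "offset": [
    [10.6,0.8,18.7],
    [12.4,0.8,17.6],
    [14.1,0.8,16.3],
    [15.6,0.8,14.8],
    [17,0.8,13.3]
  ],
  "gripper": [255,255,255,255,255]
}}

```text
clock: 7.47
position: [609.0, 68.2, 111.1]
orientation: [179.8, 28.2, 90.0]
wrist_force: [0.5, 0.5, -1.9]
width: 0.268
```

>>> {"fn": "apply_moves", "kwargs": {
  "twist": [
    [0,0,0],
    [0,0,0],
    [0,0,0]
  ],
  "offset": [
    [0,0,0],
    [0,0,0],
    [0,0,0]
  ],
  "gripper": [255,255,255]
}}

```text
clock: 7.72
position: [608.6, 67.2, 111.3]
orientation: [179.9, 28.0, 90.0]
wrist_force: [-0.5, -0.1, 0.3]
width: 0.275
```

```bash
python3 - <<'E'
from h import *
pp,r=secpose(10,6,28); print(pp,r); plan(pp,r,N=3)
p,d=arm.camera("side"); cv2.imwrite("pics/s5.png",cv2.resize(p[130:310,130:370,::-1],None,fx=3,fy=3,interpolation=cv2.INTER_CUBIC))
P=arm.camera_params("wrist");p,d=arm.camera("wrist")
cv2.imwrite("pics/w5.png",p[:,:,::-1])
E
```

```text
[608.3         69.31639976  82.06009534] [-180.   28.   90.]
clock 7.72 pos [608.6  67.2 111.3] rpy [179.93  28.01  89.99] F [-0.5 -0.1  0.3] width 0.275
N 3 twist/row [0.02, 0.0, -0.0] total [0.06, 0.01, -0.01]
offset/row [5.2, -0.12, 8.26]
```

View pics/s5.png

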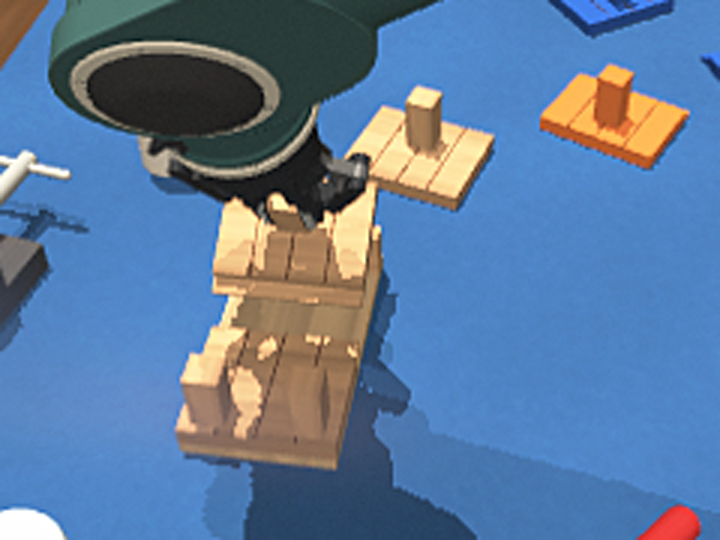

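View pics/w5.png

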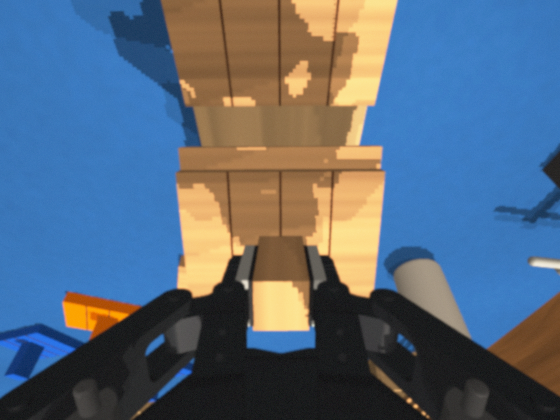

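>>> {"fn": "apply_moves", "kwargs": {
  "twist": [
    [0,0,0],
    [0,0,0],
    [0,0,0],
    [0,0,0],
    [0,0,0]
  ],
  "offset": [
    [5.2,-0.1,8.3],
    [5.2,-0.1,8.3],
    [5.2,-0.1,8.3],
    [0,0,0],
    [0,0,0]
  ],
  "gripper": [255,255,255,255,255]
}}

```text
clock: 8.23
position: [607.9, 70.5, 80.7]
orientation: [-180.0, 28.0, 90.1]
wrist_force: [-0.1, 0.0, -1.3]
width: 0.269
```

```bash
python3 - <<'E'
from h import *
q,R,o=cur()
P=arm.camera_params("wrist");p,d=arm.camera("wrist")
cv2.imwrite("pics/w6.png",p[:,:,::-1])
W=cloud(P,d.astype(float)); L=(W-q)@R.as_matrix()
m=(L[...,2]>34.5)&(L[...,2]<41)&(abs(L[...,1])<70)&(L[...,0]>40)&(L[...,0]<62)
s=L[m];w=W[m];print("tongue tool",cv2.minAreaRect(s[:,:2].astype(np.float32)),np.median(s[:,2]),"world ymax",w[:,1].max(), "x range",w[:,0].min(),w[:,0].max())
m=(W[...,2]>19)&(W[...,2]<29)&(W[...,1]>104)&(W[...,1]<175)&(abs(W[...,0]-608)<70)
s=W[m];print("deck",cv2.minAreaRect(s[:,:2].astype(np.float32)),s[:,1].min(),np.median(s,0))
m=(W[...,2]>5)&(W[...,2]<15)&(W[...,1]>95)&(W[...,1]<112)&(abs(W[...,0]-608)<45)
s=W[m];print("floor",len(s),np.median(s,0) if len(s) else 0)
pp,r=secpose(8,1.5,28); print(pp,r); plan(pp,r,N=2)
p,d=arm.camera("side"); cv2.imwrite("pics/s6.png",cv2.resize(p[190:290,170:280,::-1],None,fx=6,fy=6,interpolation=cv2.INTER_CUBIC))
E
```

```text
tongue tool ((51.505271911621094, -2.154888153076172), (111.1783447265625, 12.613794326782227), 89.64742279052734) 37.876999171620184 world ymax 104.46780236289655 x range 550.1075808820893 661.2654799363983
deck ((606.4352416992188, 137.87330627441406), (67.41116333007812, 111.2263412475586), 89.83164978027344) 104.01195030450558 [606.54898214 145.73492548  23.59038624]
floor 843 [610.31972909  98.99656593   9.54763326]
[608.3         71.31639976  77.56009534] [-180.   28.   90.]
clock 8.28 pos [608.2  70.5  81.3] rpy [179.97  28.02  90.1 ] F [-1.  -0.1 -0.7] width 0.266
N 2 twist/row [0.04, 0.01, 0.04] total [0.07, 0.02, 0.09]
offset/row [1.23, 0.05, 1.45]
```

View pics/s6.png

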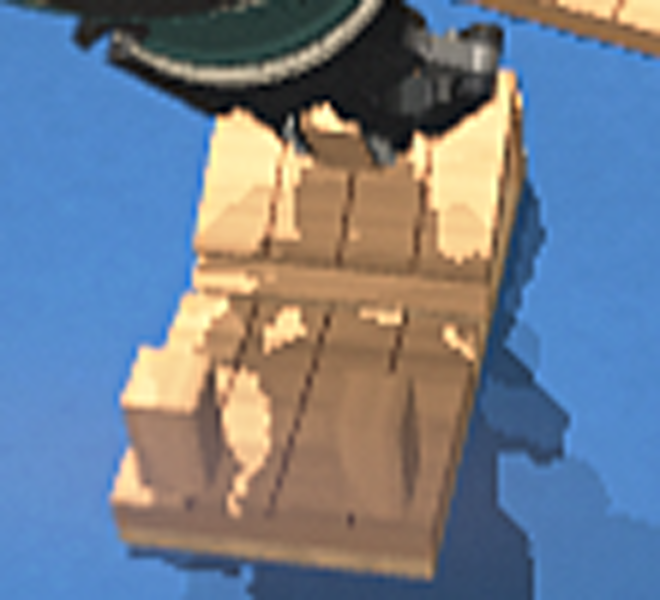

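>>> {"fn": "apply_moves", "kwargs": {
  "twist": [
    [0,0,0.3],
    [0,0,0],
    [0,0,0],
    [0,0,0]
  ],
  "offset": [
    [2.7,0.4,0.8],
    [2.7,0.3,0.8],
    [0,0,0],
    [0,0,0]
  ],
  "gripper": [255,255,255,255]
}}

```text
clock: 8.67
position: [609.0, 75.0, 77.4]
orientation: [179.8, 28.0, 89.8]
wrist_force: [1.0, 0.0, -0.8]
width: 0.266
```

>>> {"fn": "apply_moves", "kwargs": {
  "twist": [
    [0,0,0],
    [0,0,0]
  ],
  "offset": [
    [0.35,0,0.65],
    [0,0,0]
  ],
  "gripper": [255,255]
}}

```text
clock: 8.83
position: [608.9, 74.7, 76.7]
orientation: [179.8, 28.0, 89.8]
wrist_force: [0.2, 0.1, -1.6]
width: 0.268
```

>>> {"fn": "apply_moves", "kwargs": {
  "twist": [
    [0,0,0],
    [0,0,0]
  ],
  "offset": [
    [0.35,0,0.65],
    [0,0,0]
  ],
  "gripper": [255,255]
}}

```text
clock: 9.0
position: [608.9, 74.7, 75.9]
orientation: [179.8, 28.0, 89.8]
wrist_force: [0.4, -0.6, -1.7]
width: 0.266
```

>>> {"fn": "apply_moves", "kwargs": {
  "twist": [
    [0,0,0],
    [0,0,0]
  ],
  "offset": [
    [0.35,0,0.65],
    [0,0,0]
  ],
  "gripper": [255,255]
}}

```text
clock: 9.17
position: [609.0, 74.7, 75.2]
orientation: [179.8, 28.0, 89.8]
wrist_force: [-0.1, 0.3, -0.5]
width: 0.27
```

>>> {"fn": "apply_moves", "kwargs": {
  "twist": [
    [0,0,0],
    [0,0,0]
  ],
  "offset": [
    [0.35,0,0.65],
    [0,0,0]
  ],
  "gripper": [255,255]
}}

```text
clock: 9.33
position: [609.1, 74.5, 75.0]
orientation: [179.8, 28.0, 89.7]
wrist_force: [-3.4, 1.1, 8.7]
width: 0.27
```

>>> {"fn": "apply_moves", "kwargs": {
  "twist": [
    [0,0,0],
    [0,0,0],
    [0,0,0]
  ],
  "offset": [
    [-0.2,0,-0.35],
    [1.8,0,-0.94],
    [1.8,0,-0.94]
  ],
  "gripper": [255,255,255]
}}

```text
clock: 9.58
position: [609.1, 78.3, 75.2]
orientation: [179.8, 28.0, 89.7]
wrist_force: [0.9, -4.4, 5.2]
width: 0.275
```

>>> {"fn": "apply_moves", "kwargs": {
  "twist": [
    [0,0,0],
    [0,0,0]
  ],
  "offset": [
    [1.3,0,-0.7],
    [0,0,0]
  ],
  "gripper": [255,255]
}}

```text
clock: 9.75
position: [609.2, 80.3, 75.1]
orientation: [179.8, 28.0, 89.8]
wrist_force: [-0.4, -2.7, 5.8]
width: 0.269
```

>>> {"fn": "apply_moves", "kwargs": {
  "twist": [
    [0,0,0],
    [0,0,0]
  ],
  "offset": [
    [0.9,0,-0.47],
    [0,0,0]
  ],
  "gripper": [255,255]
}}

```text
clock: 9.92
position: [609.2, 81.4, 75.1]
orientation: [179.8, 28.0, 89.8]
wrist_force: [-0.8, -2.1, 7.1]
width: 0.271
```

>>> {"fn": "apply_moves", "kwargs": {
  "twist": [
    [0,0,0],
    [0,0,0]
  ],
  "offset": [
    [0.9,0,-0.47],
    [0,0,0]
  ],
  "gripper": [255,255]
}}

```text
clock: 10.08
position: [609.2, 82.0, 75.2]
orientation: [179.8, 28.0, 89.7]
wrist_force: [0.8, -3.2, 4.6]
width: 0.273
```

>>> {"fn": "apply_moves", "kwargs": {
  "twist": [
    [0,0,0],
    [0,0,0]
  ],
  "offset": [
    [0.9,0,-0.47],
    [0,0,0]
  ],
  "gripper": [255,255]
}}

```text
clock: 10.25
position: [609.2, 83.3, 75.1]
orientation: [179.8, 28.0, 89.7]
wrist_force: [-0.6, -3.4, 5.6]
width: 0.272
```

```bash
python3 - <<'E'
from h import *
plan(*secpose(-4,0,28),N=1)
p,d=arm.camera("side"); cv2.imwrite("pics/s7.png",cv2.resize(p[190:290,170:280,::-1],None,fx=5,fy=5,interpolation=cv2.INTER_CUBIC))
p,d=arm.camera("wrist"); cv2.imwrite("pics/w7.png",p[:,:,::-1])
E
```

```text
clock 10.25 pos [609.2  83.3  75.1] rpy [179.77  28.02  89.75] F [-0.6 -3.4  5.6] width 0.272
N 1 twist/row [0.11, 0.02, -0.22] total [0.11, 0.02, -0.22]
offset/row [-0.44, -0.86, -0.85]
```

View pics/s7.png

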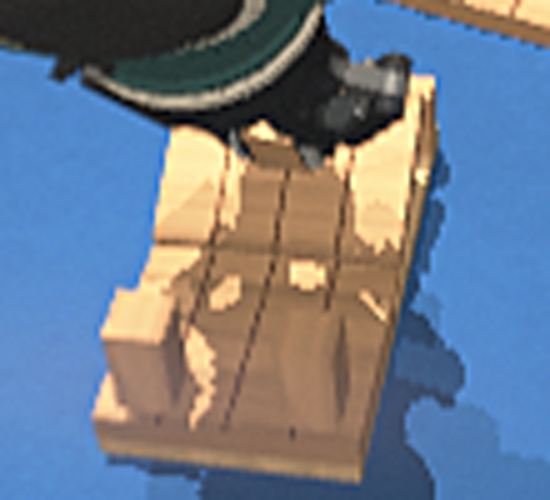

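View pics/w7.png

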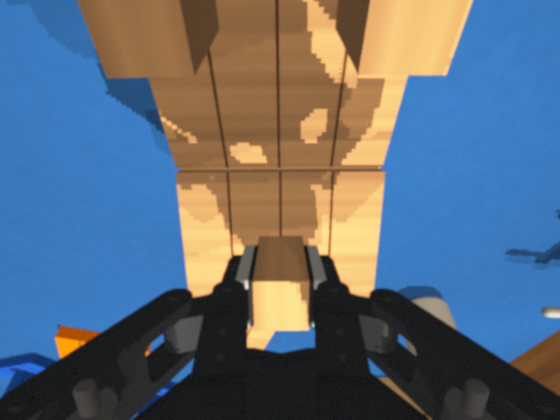

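```bash
cat >> h.py <<'E'
def path(pts,a=0.0,**k):
    prev=None
    for tx,tz,an in pts:
        p,r=secpose(tx,tz,an,a=a,ez=42.6,**k)
        R=Ro.from_euler("xyz",r,degrees=True)
        if prev is not None:
            p0,R0=prev; print((tx,tz,an),"twist",np.round(np.degrees((R0.inv()*R).as_rotvec()),2).tolist(),"off",np.round(R0.inv().apply(p-p0),2).tolist())
        prev=(p,R)
E
python3 - <<'E'
from h import *
path([(-4.4,0,28),(-4.4,.3,26),(-4.6,.4,24),(-5,.4,22),(-5.5,.4,20),(-6,.4,18),(-6.5,.4,16),(-7.1,.4,14),(-7.7,.4,12),(-8.2,.4,10)])
E
```

```text
(-4.4, 0.3, 26) twist [0.0, 2.0, 0.0] off [-1.59, -0.0, 1.82]
(-4.6, 0.4, 24) twist [0.0, 2.0, 0.0] off [-1.31, 0.0, 1.9]
(-5, 0.4, 22) twist [0.0, 2.0, 0.0] off [-1.09, -0.0, 1.92]
(-5.5, 0.4, 20) twist [-0.0, 2.0, 0.0] off [-0.99, 0.0, 1.89]
(-6, 0.4, 18) twist [0.0, 2.0, -0.0] off [-0.98, 0.0, 1.91]
(-6.5, 0.4, 16) twist [0.0, 2.0, -0.0] off [-0.98, 0.0, 1.93]
(-7.1, 0.4, 14) twist [0.0, 2.0, -0.0] off [-0.87, 0.0, 1.92]
(-7.7, 0.4, 12) twist [0.0, 2.0, -0.0] off [-0.87, 0.0, 1.94]
(-8.2, 0.4, 10) twist [0.0, 2.0, -0.0] off [-0.96, 0.0, 1.98]
```

>>> {"fn": "apply_moves", "kwargs": {
  "twist": [
    [0,2,0],
    [0,2,0],
    [0,0,0]
  ],
  "offset": [
    [-1.6,0,1.8],
    [-1.3,0,1.9],
    [0,0,0]
  ],
  "gripper": [255,255,255]
}}

```text
clock: 10.6
position: [609.1, 77.9, 73.3]
orientation: [179.7, 23.9, 89.6]
wrist_force: [0.5, -0.8, -1.0]
width: 0.269
```

>>> {"fn": "apply_moves", "kwargs": {
  "twist": [
    [0,2,0],
    [0,2,0],
    [0,0,0]
  ],
  "offset": [
    [-1.1,0,1.9],
    [-1,0,1.9],
    [0,0,0]
  ],
  "gripper": [255,255,255]
}}

```text
clock: 10.85
position: [609.0, 74.4, 70.5]
orientation: [179.8, 19.9, 89.7]
wrist_force: [-0.5, -0.6, -0.3]
width: 0.27
```

>>> {"fn": "apply_moves", "kwargs": {
  "twist": [
    [0,2,0],
    [0,2,0],
    [0,0,0]
  ],
  "offset": [
    [-0.5,0,1.7],
    [-0.5,0,1.8],
    [0,0,0]
  ],
  "gripper": [255,255,255]
}}

```text
clock: 11.1
position: [609.2, 72.9, 67.5]
orientation: [179.8, 15.9, 89.7]
wrist_force: [0.9, 1.5, 2.8]
width: 0.265
```

>>> {"fn": "apply_moves", "kwargs": {
  "twist": [
    [0,2,0],
    [0,2,0],
    [0,0,0]
  ],
  "offset": [
    [-0.6,0,1.9],
    [-0.7,0,1.9],
    [0,0,0]
  ],
  "gripper": [255,255,255]
}}

```text
clock: 11.35
position: [609.4, 70.9, 64.2]
orientation: [179.8, 11.9, 89.7]
wrist_force: [1.5, -1.1, 7.6]
width: 0.271
```

```bash
python3 - <<'E'
from h import *
q,R,o=cur(); an=o["orientation"][1]; c,s=np.cos(np.radians(an)),np.sin(np.radians(an))
print(an,"tx",110.9-q[1]-(58.9*c-42.6*s),"tz",q[2]-10-58.9*s-42.6*c)
p,d=arm.camera("side"); cv2.imwrite("pics/s8.png",cv2.resize(p[180:290,170:280,::-1],None,fx=5,fy=5,interpolation=cv2.INTER_CUBIC))
E
```

```text
11.942939125066967 tx -8.767499257917777 tz 0.3485043682642939
```

View pics/s8.png

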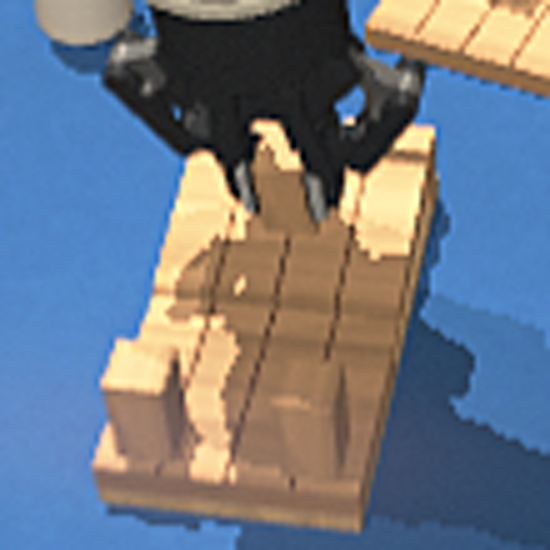

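>>> {"fn": "apply_moves", "kwargs": {
  "twist": [
    [0,2,0],
    [0,0,0]
  ],
  "offset": [
    [-1,0,1.9],
    [0,0,0]
  ],
  "gripper": [255,255]
}}

```text
clock: 11.57
position: [609.4, 69.7, 62.4]
orientation: [179.8, 10.0, 89.8]
wrist_force: [2.3, -5.5, 10.1]
width: 0.269
```

```bash
python3 - <<'E'
from h import *
q,R,o=cur(); an=o["orientation"][1]; c,s=np.cos(np.radians(an)),np.sin(np.radians(an))
print(an,"tx",110.9-q[1]-(58.9*c-42.6*s),"tz",q[2]-10-58.9*s-42.6*c)
p,d=arm.camera("wrist"); cv2.imwrite("pics/w9.png",p[:,:,::-1])
E
```

```text
9.998086952992644 tx -9.366098372298232 tz 0.2681430131568945
```

View pics/w9.png

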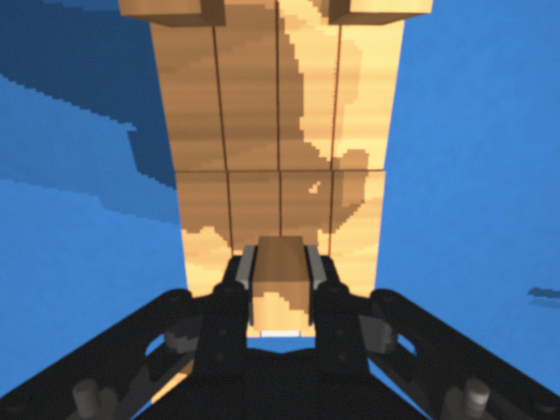

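>>> {"fn": "apply_moves", "kwargs": {
  "twist": [
    [0,0,0],
    [0,0,0],
    [0,0,0],
    [0,0,0],
    [0,0,0]
  ],
  "offset": [
    [0,0,0],
    [0,0,0],
    [0,0,0],
    [0,0,0],
    [0,0,0]
  ],
  "gripper": [150,120,120,120,120]
}}

```text
clock: 12.03
position: [608.8, 70.4, 62.0]
orientation: [179.8, 10.0, 89.9]
wrist_force: [0.7, 0.4, 0.1]
width: 0.531
```

```bash
python3 - <<'E'
from h import *
p,d=arm.camera("wrist"); cv2.imwrite("pics/w10.png",p[:,:,::-1])
plan([609.2,70,62])
E
```

```text
clock 12.08 pos [608.9  70.3  62. ] rpy [179.83  10.02  89.85] F [-0.8 -0.8 -0.1] width 0.531
N 1 twist/row [0.0, 0.0, 0.0] total [0.0, 0.0, 0.0]
offset/row [-0.27, 0.34, 0.08]
```

View pics/w10.png

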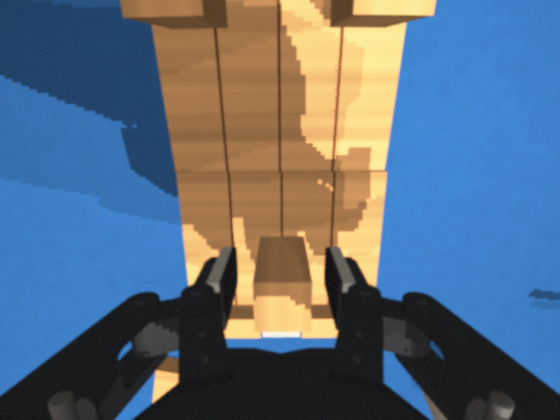

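Released cleanly, and the section rests leaning in the groove with its ends in line (178–386 at the seam). I'll back off, close the fingers and straighten the tool.

>>> {"fn": "apply_moves", "kwargs": {
  "twist": [
    [0,0,0],
    [0,0,0],
    [0,0,0],
    [0,5,0],
    [0,5,0]
  ],
  "offset": [
    [0,0,-15],
    [0,0,-20],
    [0,0,-20],
    [0,0,-10],
    [0,0,0]
  ],
  "gripper": [120,120,120,120,255]
}}

```text
clock: 12.5
position: [609.8, 83.9, 128.4]
orientation: [179.6, -0.2, 90.1]
wrist_force: [1.0, -0.3, -0.8]
width: 0.401
```

>>> {"fn": "apply_moves", "kwargs": {
  "twist": [
    [0,0,0],
    [0,0,0],
    [0,0,0],
    [0,0,0],
    [0,0,0]
  ],
  "offset": [
    [0,0,0],
    [0,0,0],
    [0,0,0],
    [0,0,0],
    [0,0,0]
  ],
  "gripper": [255,255,255,255,255]
}}

```text
clock: 12.92
position: [608.6, 82.2, 125.7]
orientation: [179.9, 0.1, 90.0]
wrist_force: [-0.5, -0.7, -0.1]
width: -0.001
```

```bash
python3 - <<'E'
from h import *
q,R,o=cur()
P=arm.camera_params("wrist");p,d=arm.camera("wrist"); cv2.imwrite("pics/w11.png",p[:,:,::-1])
W=cloud(P,d.astype(float))
m=(W[...,2]>74)&(W[...,2]<92)&(abs(W[...,0]-608)<25)&(abs(W[...,1]-65)<30)
s=W[m];print(len(s),np.median(s,0) if len(s) else 0, cv2.minAreaRect(s[:,:2].astype(np.float32)) if len(s)>5 else 0)
for xx in (570,645):
  for y in (100,80,60,45,35):
    m=(abs(W[...,0]-xx)<5)&(abs(W[...,1]-y)<2.5)
    print(xx,y,np.round(np.nanmedian(W[m][:,2]),1) if m.sum() else None)
plan([608.5,68,102],(180,0,90))
E
```

```text
437 [609.10962731  80.54748733  79.36116256] ((607.8351440429688, 77.99108123779297), (23.80780601501465, 10.59020709991455), 0.3208099901676178)
570 100 27.1
570 80 181.9
570 60 34.1
570 45 36.7
570 35 38.5
645 100 27.3
645 80 182.5
645 60 34.2
645 45 37.0
645 35 38.7
clock 12.97 pos [608.6  82.1 125.7] rpy [1.7986e+02 6.0000e-02 8.9940e+01] F [ 0.3  0.1 -0.8] width 0.008
N 1 twist/row [0.14, 0.06, -0.06] total [0.14, 0.06, -0.06]
offset/row [-14.1, -0.12, 23.75]
```

View pics/w11.png

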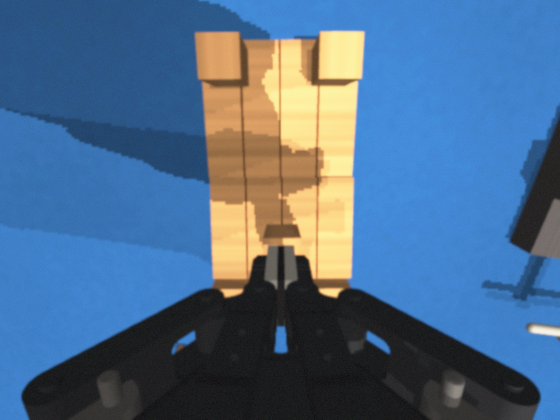

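>>> {"fn": "apply_moves", "kwargs": {
  "twist": [
    [0,0,0],
    [0,0,0],
    [0,0,0]
  ],
  "offset": [
    [-14,0,12],
    [0,0,9],
    [0,0,0]
  ],
  "gripper": [255,255,255]
}}

```text
clock: 13.22
position: [607.9, 67.1, 103.4]
orientation: [180.0, 0.1, 89.8]
wrist_force: [-0.8, -0.1, -0.9]
width: -0.001
```

>>> {"fn": "apply_moves", "kwargs": {
  "twist": [
    [0,0,0],
    [0,0,0],
    [0,0,0]
  ],
  "offset": [
    [0,0,2],
    [-0.5,0,2],
    [0,0,0]
  ],
  "gripper": [255,255,255]
}}

```text
clock: 13.47
position: [608.8, 67.2, 101.1]
orientation: [179.8, 0.0, 89.9]
wrist_force: [0.0, 0.1, 0.1]
width: 0.001
```

>>> {"fn": "apply_moves", "kwargs": {
  "twist": [
    [0,0,0],
    [0,0,0],
    [0,0,0]
  ],
  "offset": [
    [-1.2,0,1.2],
    [-1.2,0,1.2],
    [0,0,0]
  ],
  "gripper": [255,255,255]
}}

```text
clock: 13.72
position: [608.9, 64.2, 98.9]
orientation: [179.8, 0.0, 89.9]
wrist_force: [-0.7, -0.4, 0.2]
width: -0.002
```

>>> {"fn": "apply_moves", "kwargs": {
  "twist": [
    [0,0,0],
    [0,0,0],
    [0,0,0]
  ],
  "offset": [
    [0,0,1.5],
    [0,0,1],
    [0,0,0]
  ],
  "gripper": [255,255,255]
}}

```text
clock: 13.97
position: [609.2, 62.8, 96.8]
orientation: [179.8, 0.1, 89.8]
wrist_force: [-1.4, -5.1, 6.9]
width: 0.0
```

>>> {"fn": "apply_moves", "kwargs": {
  "twist": [
    [0,0,0],
    [0,0,0],
    [0,0,0]
  ],
  "offset": [
    [-0.8,0,1],
    [-0.8,0,1],
    [0,0,0]
  ],
  "gripper": [255,255,255]
}}

```text
clock: 14.22
position: [609.2, 61.1, 94.8]
orientation: [179.8, 0.1, 89.8]
wrist_force: [-0.9, -5.3, 6.0]
width: -0.002
```

>>> {"fn": "apply_moves", "kwargs": {
  "twist": [
    [0,0,0],
    [0,0,0],
    [0,0,0]
  ],
  "offset": [
    [-0.8,0,1],
    [-0.8,0,1],
    [0,0,0]
  ],
  "gripper": [255,255,255]
}}

```text
clock: 14.47
position: [609.2, 59.5, 92.8]
orientation: [179.8, 0.1, 89.8]
wrist_force: [-1.1, -5.0, 5.8]
width: 0.001
```

>>> {"fn": "apply_moves", "kwargs": {
  "twist": [
    [0,0,0],
    [0,0,0],
    [0,0,0]
  ],
  "offset": [
    [-0.8,0,1],
    [-0.8,0,1],
    [0,0,0]
  ],
  "gripper": [255,255,255]
}}

```text
clock: 14.72
position: [608.8, 59.4, 90.2]
orientation: [179.8, 0.0, 89.8]
wrist_force: [-1.0, 1.2, 1.0]
width: 0.0
```

>>> {"fn": "apply_moves", "kwargs": {
  "twist": [
    [0,0,0],
    [0,0,0],
    [0,0,0]
  ],
  "offset": [
    [-0.8,0,1],
    [0,0,0.5],
    [0,0,0]
  ],
  "gripper": [255,255,255]
}}

```text
clock: 14.97
position: [608.9, 59.0, 89.1]
orientation: [179.8, -0.0, 89.9]
wrist_force: [-2.6, 0.8, 7.4]
width: 0.002
```

>>> {"fn": "apply_moves", "kwargs": {
  "twist": [
    [0,0,0],
    [0,0,0],
    [0,0,0]
  ],
  "offset": [
    [0,0,0.7],
    [0,0,0.5],
    [0,0,0]
  ],
  "gripper": [255,255,255]
}}

```text
clock: 15.22
position: [609.0, 58.9, 89.0]
orientation: [179.8, -0.1, 89.9]
wrist_force: [-12.1, 0.6, 27.7]
width: 0.005
```

>>> {"fn": "apply_moves", "kwargs": {
  "twist": [
    [0,0,0],
    [0,0,0],
    [0,0,0],
    [0,0,0],
    [0,0,0]
  ],
  "offset": [
    [0,0,-5],
    [0,0,-35],
    [0,0,-35],
    [0,0,-35],
    [0,0,-35]
  ],
  "gripper": [255,255,255,255,255]
}}

```text
clock: 15.63
position: [608.1, 58.7, 234.2]
orientation: [179.8, 0.0, 89.9]
wrist_force: [-0.0, 0.8, 0.6]
width: 0.001
```

>>> {"fn": "apply_moves", "kwargs": {
  "twist": [
    [0,0,0],
    [0,0,0],
    [0,0,0],
    [0,0,0],
    [0,0,0]
  ],
  "offset": [
    [-40,0,0],
    [-40,0,0],
    [-40,0,0],
    [-40,0,0],
    [0,0,0]
  ],
  "gripper": [255,255,255,255,255]
}}

```text
clock: 16.05
position: [606.6, -110.0, 233.3]
orientation: [179.8, 0.2, 89.3]
wrist_force: [-0.5, -1.3, -0.0]
width: -0.001
```

```bash
python3 - <<'E'
from h import *
ims=[]
for n,(r0,r1,c0,c1) in (("side",(180,300,170,290)),("top",(105,195,170,290)),("wrist",(0,420,0,560))):
    P=arm.camera_params(n);p,d=arm.camera(n); W=cloud(P,d.astype(float))
    cv2.imwrite(f"pics/{n}12.png",cv2.resize(p[r0:r1,c0:c1,::-1],None,fx=5 if n!="wrist" else 1,fy=5 if n!="wrist" else 1,interpolation=cv2.INTER_CUBIC))
    def fit(nm,xr,yr,zr):
        m=(W[...,0]>xr[0])&(W[...,0]<xr[1])&(W[...,1]>yr[0])&(W[...,1]<yr[1])&(W[...,2]>zr[0])&(W[...,2]<zr[1])
        s=W[m]
        if len(s)>5: r=cv2.minAreaRect(s[:,:2].astype(np.float32));print(n,nm,len(s),np.round(np.array(r[0]),1),np.round(r[1],1),round(r[2],2),np.round(np.median(s,0),1))
    fit("board",(520,700),(27,109),(18,40));fit("deck",(520,700),(113,240),(18,30));fit("stub",(570,640),(30,100),(65,85))
    for xx in(575,640):print(n,xx,[(y,float(np.round(np.nanmedian(W[(abs(W[...,0]-xx)<12)&(abs(W[...,1]-y)<3)][:,2]),1))) for y in(125,100,80,60,45,35) if ((abs(W[...,0]-xx)<12)&(abs(W[...,1]-y)<3)).any()])
E
```

```text
side board 1179 [609.1  67.9] [110.8  81.9] 0.0 [603.3  74.4  23.2]
side deck 1336 [608.4 160. ] [111.5  93.8] 0.38 [608.2 158.4  23.4]
side stub 110 [609.3  62.5] [26.6 24.4] 89.94 [608.6  65.6  70.8]
side 575 [(125, 22.9), (100, 22.7), (80, 22.9), (60, 23.3), (45, 23.2), (35, 23.1)]
side 640 [(125, 23.6), (100, 23.2), (80, 22.9), (60, 23.0), (45, 23.3), (35, 22.8)]
top board 1106 [609.4  69.9] [110.6  78. ] 0.25 [616.7  80.1  23.7]
top deck 1488 [607.8 160. ] [111.   93.9] 0.01 [607.7 151.8  23.6]
top stub 115 [608.9  63.4] [23.6 22.9] 0.93 [608.8  63.2  71.7]
top 575 [(125, 23.3), (100, 24.1), (80, 23.4), (60, 24.0)]
top 640 [(125, 23.3), (100, 24.2), (80, 24.3), (60, 24.1), (45, 23.7), (35, 24.3)]
wrist board 5227 [607.7  54.1] [ 52.3 110.1] 89.55 [606.9  52.   23.8]
wrist stub 604 [607.8  57.1] [24.  14.8] 0.23 [607.7  56.4  71.7]
wrist 575 [(80, 23.5), (60, 23.5), (45, 23.9), (35, 23.4)]
wrist 640 [(80, 23.5), (60, 23.7), (45, 23.9), (35, 23.8)]
```

View pics/side12.png

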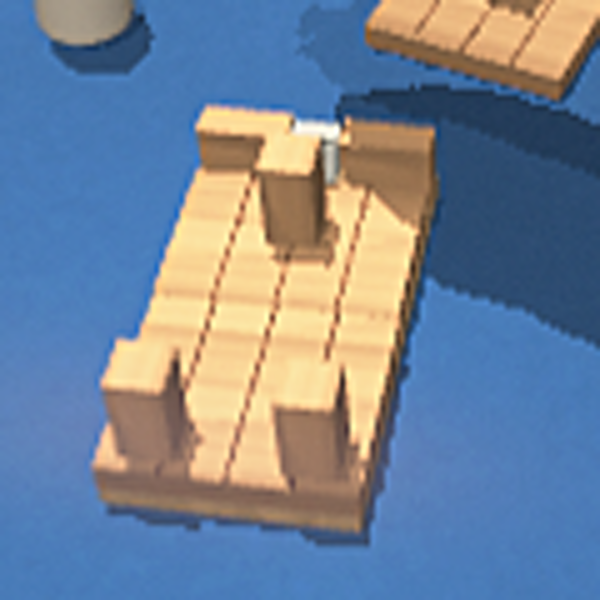

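View pics/top12.png

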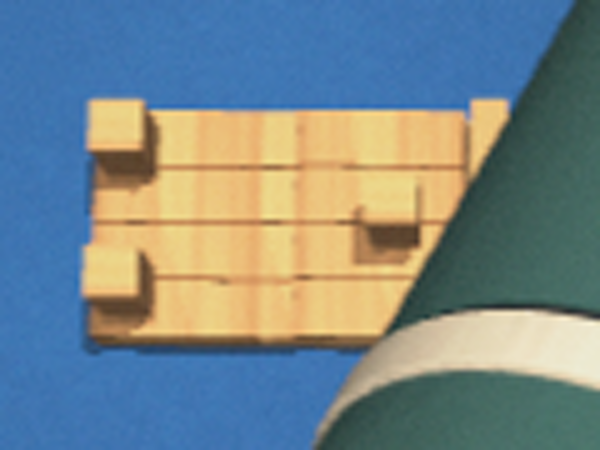

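View pics/wrist12.png

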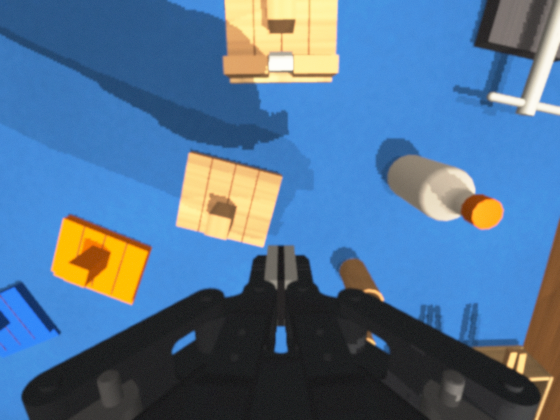

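>>> {"fn": "apply_moves", "kwargs": {
  "twist": [
    [0,0,0],
    [0,0,0],
    [0,0,0],
    [0,0,0],
    [0,0,0]
  ],
  "offset": [
    [35,0,0],
    [35,0,10],
    [0,0,10],
    [0,0,0],
    [0,0,0]
  ],
  "gripper": [255,255,255,255,255]
}}

```text
clock: 16.62
position: [608.1, -30.1, 212.3]
orientation: [179.9, 0.0, 90.0]
wrist_force: [0.4, 0.3, 0.3]
width: 0.002
```

```bash
python3 - <<'E'
from h import *
P=arm.camera_params("wrist");p,d=arm.camera("wrist"); W=cloud(P,d.astype(float))
cv2.imwrite("pics/w13.png",cv2.resize(p[40:240,170:400,::-1],None,fx=3,fy=3,interpolation=cv2.INTER_CUBIC))
for x in(575,606,640):
    m=(abs(W[...,0]-x)<4)&(W[...,1]>10)&(W[...,1]<45); s=W[m]
    for y in np.arange(12,44,2):
        k=abs(s[:,1]-y)<1
        print(x,y,np.round(np.nanmedian(s[k,2]),1) if k.any() else None,end="; ")
    print()
m=(W[...,2]>19)&(W[...,2]<29)&(W[...,1]>28)&(W[...,1]<108)&(abs(W[...,0]-608)<75);print("board",cv2.minAreaRect(W[m][:,:2].astype(np.float32)))
m=(W[...,2]>19)&(W[...,2]<29)&(W[...,1]>113)&(W[...,1]<230)&(abs(W[...,0]-608)<75);print("deck",cv2.minAreaRect(W[m][:,:2].astype(np.float32)))
m=(W[...,2]>40)&(W[...,2]<50)&(W[...,1]>0)&(W[...,1]<33)&(abs(W[...,0]-608)<75);print("rail",cv2.minAreaRect(W[m][:,:2].astype(np.float32)))
E
```

```text
575 12 45.8; 575 14 45.8; 575 16 45.6; 575 18 45.4; 575 20 45.6; 575 22 45.6; 575 24 45.9; 575 26 34.0; 575 28 9.4; 575 30 23.8; 575 32 23.5; 575 34 23.8; 575 36 23.6; 575 38 24.0; 575 40 23.8; 575 42 23.7; 
606 12 None; 606 14 44.4; 606 16 44.6; 606 18 44.7; 606 20 44.6; 606 22 44.4; 606 24 42.5; 606 26 42.3; 606 28 38.3; 606 30 33.3; 606 32 29.9; 606 34 24.1; 606 36 23.5; 606 38 24.3; 606 40 23.4; 606 42 23.8; 
640 12 45.9; 640 14 45.8; 640 16 45.8; 640 18 45.7; 640 20 45.8; 640 22 45.5; 640 24 45.8; 640 26 39.1; 640 28 9.9; 640 30 23.3; 640 32 24.0; 640 34 23.9; 640 36 23.6; 640 38 23.8; 640 40 23.7; 640 42 23.7; 
board ((607.908203125, 69.02763366699219), (110.87086486816406, 77.93778228759766), 0.0009382061543874443)
deck ((606.6296997070312, 129.8365478515625), (110.30872344970703, 33.7235107421875), 0.08347002416849136)
rail ((607.1889038085938, 18.653268814086914), (110.32109069824219, 16.89270782470703), 0.027023443952202797)
```

View pics/w13.png

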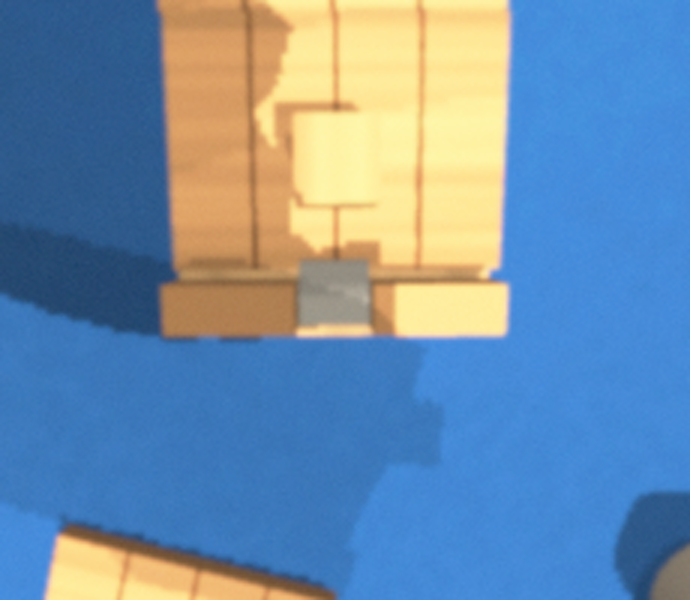

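The board is flat, level with the deck. The catch nose reaches about 7 mm out from the rail face, over the edge, and the ends are within about 1 mm. Handing in.

```bash
python3 - <<'E'
from cell import arm
print(arm.get_obs()["clock"]); print(arm.job_done())
E
```

```text
16.6667
the job is handed in; nothing more can be done
None
```

The tongued section is in the open bay and latched. I lifted it by its stub and slid the tongue in at 28° until it was under the lip. I lowered it to 10°, let go, and pressed the stub down with closed fingers. The press force fell away at the snap, then rose to about 28 N once the board was flat. I handed in at 16.7 s with the arm clear of everything.

- **Flatness:** the board's top measures about 23–24 mm all over, level with the deck.
- **Catch:** it is fully out, about 7 mm proud of the rail face and over the board's edge.
- **End alignment:** the cameras differ a little; the section sits about 0.5–1 mm towards the far end of the base. I left it rather than risk nudging it.
- **Other objects:** the arm touched nothing else. The spare section, glue bottle and the other things in view looked undisturbed in the last pictures. I did not measure their positions again.

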